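# Lift the last washed part out of the drip tray with the tongs

## Task

Two of the three washed brake and hub parts are already on the drying mat: find the one still standing in the drip tray, take it with the spring tongs - no gripper finger may touch any of the parts - and lift it a hand's breadth (about 10 cm) up so that it can drip into the tray. Finish while holding it there, still, above the tray in the closed tongs; leave the parts on the mat and everything else on the bench as they are.

Things in the scene. Friction and masses are not known exactly. Their poses are not given: they have to be found in the camera images.
- tongs_grip (a point): where to take the spring tongs: mid-way between the flat black sleeves on their two arms, half-way up (11 mm above the bench). The tongs lie on edge, arms side by side; x points along them to the jaws, y across (the way they close), z up. Sleeves: 48 mm long (along x, centred here), 20 mm high, 54 mm over their outsides at rest
- tongs_jaw (a point): middle of the space between the tongs' jaws, 105 mm ahead (+x) of tongs_grip, level with it, same axes. Jaws cupped inward, 36 mm long, 22 mm high, 62 mm apart at rest; the steel arms behind them are 18 mm high. 42 mm over the sleeves means the jaws hold the piston, 40 the sleeve, 37 to 39 the nut, 30 that they are shut on nothing
- tongs: steel spring tongs, 115 g, 22 mm high; origin on their pin, underside, 100 mm behind (-x) tongs_grip; balance point 10 mm behind tongs_grip. A pull ring ends 29 mm behind the pin, the jaws end 223 mm ahead of it
- tongs_left (a joint): turn of each arm of the tongs about the pin: 0 sprung open (at rest), 0.118 rad shut; both arms move alike. A spring opens them: squeezing at the sleeves takes 6 N to begin, 8 N to shut. Each mm off the width over the sleeves takes 2 mm off the gap between the jaws
- tray: shallow dark steel drip tray fixed to the bench, 220 mm (its x) by 240 mm (its y) outside, rim 16 mm high over the bench, floor 3 mm thick; origin at the centre of its underside, z up
- nut_mid (a point): long hexagonal coupling nut, plain steel, 28 mm across flats (32 mm over corners), 38 mm tall, about 110 g, standing on end. This point is its centre, 19 mm above its foot; z along its axis. At the start one of nut, sleeve and piston stands in the tray, the other two on the drying mat, a flat black rubber mat of 130 by 270 by 3 mm at the back right
- sleeve_mid (a point): smooth round spacer sleeve (tube with a through bore), plain aluminium, 33 mm diameter, 42 mm tall, about 60 g, standing on end. This point is its centre, 21 mm above its foot; z along its axis. At the start one of nut, sleeve and piston stands in the tray, the other two on the drying mat, a flat black rubber mat of 130 by 270 by 3 mm at the back right
- piston_mid (a point): round brake-caliper piston, a cup open at the top with a groove round it, plain aluminium, 38 mm diameter, 40 mm tall, about 80 g, standing on end. This point is its centre, 20 mm above its foot; z along its axis. At the start one of nut, sleeve and piston stands in the tray, the other two on the drying mat, a flat black rubber mat of 130 by 270 by 3 mm at the back right
- wrench: flat combination wrench, 160 mm long, 8 mm thick, lying on the bench between the tongs and the tray; to be left alone. Origin at the centre of its underside
- screwdriver: screwdriver lying on the bench near its right side; to be left alone. Origin at the centre of its underside
- brush: wooden-handled parts brush, 190 mm long, lying on the bench, right; to be left alone. Origin at the centre of its underside
- jar: squat glass jar with a metal cap, 68 mm across, 85 mm tall, standing between tray and mat, farther back; to be left alone. Origin at the centre of its underside
- spraycan: spray can, 66 mm across, 190 mm tall, standing at the back left; to be left alone. Origin at the centre of its underside
- tape: grey roll of tape lying flat, 104 mm across, 48 mm tall, left; to be left alone. Origin at the centre of its underside
- oil: black oil bottle, 72 mm across, 160 mm tall, standing at the left; to be left alone. Origin at the centre of its underside
Mind the look-alikes: they are no part of the job. What is shaped like the part that bears piston_mid but purple is not meant.

How it is judged (in metres and radians):
On the way:
1. the tongs are picked up by the gripper (height (world z) of tongs_grip above 0.025 m and contact force between the fingers and tongs above 2 N), for 0.2 s.
At the end, for the whole second after the job is handed in: The part from the tray is held in the closed jaws (centre within 30 mm of tongs_jaw, over 1 N), still, within the tray's outline, centre over 80 mm above the bench; the fingers grip the tongs, over 60 mm up and clear of the tray; the other two parts stand on the mat within 20 mm of their start (contact force between the fingers and tongs above 3 N and contact force between tongs and tray below 0.2 N and height (world z) of tongs_grip above 0.06 m and ((height (world z) of nut_mid above 0.08 m and x of nut_mid in the frame of tray between -0.105 and 0.105 m and y of nut_mid in the frame of tray between -0.115 and 0.115 m and distance between nut_mid and tongs_jaw below 0.03 m and contact force between nut and tongs above 1 N and linear speed of nut below 0.04 m/s and distance of each of sleeve_mid, piston_mid from where it was at the start of the episode below 0.02 m and height (world z) of each of sleeve_mid, piston_mid below 0.035 m and horizontal distance between each of sleeve_mid, piston_mid and tray above 0.13 m) or (height (world z) of sleeve_mid above 0.08 m and x of sleeve_mid in the frame of tray between -0.105 and 0.105 m and y of sleeve_mid in the frame of tray between -0.115 and 0.115 m and distance between sleeve_mid and tongs_jaw below 0.03 m and contact force between sleeve and tongs above 1 N and linear speed of sleeve below 0.04 m/s and distance of each of nut_mid, piston_mid from where it was at the start of the episode below 0.02 m and height (world z) of each of nut_mid, piston_mid below 0.035 m and horizontal distance between each of nut_mid, piston_mid and tray above 0.13 m) or (height (world z) of piston_mid above 0.08 m and x of piston_mid in the frame of tray between -0.105 and 0.105 m and y of piston_mid in the frame of tray between -0.115 and 0.115 m and distance between piston_mid and tongs_jaw below 0.03 m and contact force between piston and tongs above 1 N and linear speed of piston below 0.04 m/s and distance of each of nut_mid, sleeve_mid from where it was at the start of the episode below 0.02 m and height (world z) of each of nut_mid, sleeve_mid below 0.035 m and horizontal distance between each of nut_mid, sleeve_mid and tray above 0.13 m))); the arm keeps its last pose, push and grip.
It fails at once if the robot itself touches one of the three parts (contact force between any of the fingers, the arm and nut above 0.3 N or contact force between any of the fingers, the arm and sleeve above 0.3 N or contact force between any of the fingers, the arm and piston above 0.3 N).
It fails at once if a bystander on the bench is shifted by more than 30 mm (distance of any of wrench, screwdriver, brush, jar, spraycan, tape, oil from where it was at the start of the episode above 0.03 m).
It fails at once if a part on the mat is knocked over ((angle between nut_mid's own z axis and vertical above 0.6 rad and horizontal distance between nut_mid and tray above 0.17 m) or (angle between sleeve_mid's own z axis and vertical above 0.6 rad and horizontal distance between sleeve_mid and tray above 0.17 m) or (angle between piston_mid's own z axis and vertical above 0.6 rad and horizontal distance between piston_mid and tray above 0.17 m)).
It also fails if it takes over 42 s, if anything falls off the work surface, if the arm or the gripper's body presses on something with over 40 N, if the wrist force passes 120 N, or if a joint passes its speed limit or range.

## Robot

A 6-joint arm with a two-finger parallel gripper is mounted at the origin on the work surface. World frame = base frame: x ahead of the robot, y to its left, z up, the work surface at z = 0. Lengths are in m, angles in degrees, forces in N, time in s.
With the tool pointing down it reaches from about 0.375 to 0.9 m from the base axis. Payload 3.1 kg.
Tool frame: the origin (TCP) lies on the centre line of the jaws, within the pads' length; the fingertips stand 14 mm ahead of it and the grasp point (between the pads) lies 5 mm behind it (bot.tips_ahead is the distance from the TCP to the fingertips, in m); z points along the fingers, y is the line along which they close (so a half turn about z gives the same grasp; the last joint's range is limited). The gripper opens to 87 mm and grips with 3 to 60 N. Pads are 19 mm wide; open, the fingers measure 117 mm over their backs; the gripper's body (75 mm by 190 mm) begins 51 mm behind the grasp point.
Start: joints at [-75.716, 30.224, 82.088, -0, 67.689, -10.227], TCP at [0.259, -0.569, 0.237] pointing down, gripper open.
Joint ranges: [-176.69, 176.69], [-43.24, 126.21], [12.49, 139.97], [-82, 262], [0, 151.66], [-163.58, 163.58]. Speed limits (degrees/s): [159.86, 159.86, 180, 180, 180, 180].

## Interface

Orientations are given as a 3x3 rotation matrix whose columns are the frame's x, y, z axes.
In Python, from rig import bot gives the robot as it stands.
- The arm moves only by the tool play_rows, never from a script. Its argument "moves" is a list that holds one entry, the list of rows, each a list of 6 numbers: the shift along the tool's x, y, z in mm, then the turn, a rotation vector about the tool's x, y, z in rad. A call has 1 to 5 rows; each row shifts and turns the commanded pose from where the row before left it, along the tool's axes as they then stand; what a row does not reach is not made up. A row lasts 1/10 s, in which the tool goes at most 50 mm and 8.59 degrees, less where a joint would pass 70% of its speed; a pose out of reach is approached as far as the arm can. A call with a gripper value outside its range is refused whole. "fingers" is the opening, from -1 (shut) to 1 (fully open), set as the call begins (left out, the last holds). The fingers move at their own pace and stop on an object; the grip force is fixed at half the most. Time passes only in rows, so rows that do not move let the fingers close. It gives the time, the measured TCP pose, the force, the opening and the grip force at its end, in the units of the state.
- bot.read_state(): the state, without advancing time (a new reading comes with each control period).
- bot.capture(name): name is "scene" or "top" or "wrist"; returns a dict with "image" (400x640x3 uint8, blue, green, red), "fx", "fy", "cx", "cy" (pixels), "R" (3x3) and "t" (3): a world point X has camera coordinates R X + t. Camera axes: x right, y down, z forward; pixel columns grow to the right and rows downward; lengths in m; the calibration is good to about 2 mm. A picture is of the moment at which its call begins. There is no depth.
- bot.hand_in(): hands the job in; it is judged then, once.
Trained networks look in a picture, given as the dict that the camera call returned (one of the last four; its "shot" number tells which), for a name from the list of things; names that differ only in an ending like _2 or _b are one class to them, and where a whole thing is asked for, a point or a joint stands for the part that bears it (a point fixed in the world has none). Each returns a list of dicts, best first, with "confidence" (0 to 1); they miss things now and then, are a little off and sometimes report something else, mostly with a low value. They report only what shows in the picture. A call takes as long as a camera call. They do not tell look-alikes from the thing itself.
- bot.search_frame(picture, query): "centre" ([column, row] in pixels, amid what is visible of it).
- bot.silhouettes(picture, query): "pixels" (400x640 bool, what is visible of it) and "centre" ([column, row] in pixels, amid what is visible of it).
- bot.pinpoint(picture, query): "centre" ([column, row] in pixels: a listed point, or the origin of a listed thing).
The state is a dict: "time_s": time; "joint_positions": joint angles; "qvel": joint speeds; "tau": joint torques, N m; "position": TCP position; "tcp_rot": TCP orientation; "force": force on the tool from outside, world axes, zero at the start; "moment": the same for the moment, N m; "opening": opening from 0.0 (shut) to 1.0 (fully open); "grasp_force": force on a finger pad.
Only numpy, scipy, OpenCV 4.12 (cv2) and the standard library are available. Lean on these libraries where they do the work, as an engineer would, in place of code of your own. Each camera call takes 0.05 s, during which the arm holds its last target. There are 200 camera calls.

## Working session

There is one attempt and no reset: what is moved stays moved. The work goes in short steps, Python scripts to look and compute and a tool call to move; the robot and the scene stay as the last step left them, time stands still between calls to the robot, and variables do not carry over. Pictures are saved under pics/ and viewed, at most 10 in all, crops included, and the job is handed in when it is done.

Besides the shell and the picture viewer there is one more tool, called after "Request:" in YAML: its name, and indented under it one key for each argument. play_rows: Moves the arm, as the interface text tells. Its arguments: {"type":"object","properties":{"moves":{"type":"array","items":{"type":"array","items":{"type":"array","items":{"type":"number"}}}},"fingers":{"type":"number"}},"required":["moves"]}

```bash
mkdir -p pics; cat > h.py <<'E'
import numpy as np, cv2
from rig import bot
def ray(p,uv):
    d=p["R"].T@np.array([(uv[0]-p["cx"])/p["fx"],(uv[1]-p["cy"])/p["fy"],1.]); return -p["R"].T@p["t"],d
def atz(p,uv,z):
    c,d=ray(p,uv); return c+d*(z-c[2])/d[2]
E
python3 - <<'E'
from h import *
Z=dict(tongs_grip=.011,tongs_jaw=.011,tongs=0,tray=0,nut_mid=.022,sleeve_mid=.024,piston_mid=.023,wrench=0,jar=0,spraycan=0,tape=0,oil=0)
for cam in("top","scene"):
    p=bot.capture(cam); cv2.imwrite(f"pics/{cam}0.png",p["image"])
    print(cam,-p["R"].T@p["t"],p["fx"])
    for q,z in Z.items():
        for r in bot.pinpoint(p,q)[:4]: print(q,np.round(r["centre"]),round(r["confidence"],2),np.round(atz(p,r["centre"],z),3))
E
```

```text
top [0.31225401 0.01448711 1.2161561 ] 396.7710886251017
tongs_grip [409. 216.] 0.76 [ 0.499 -0.262  0.011]
tongs_jaw [380. 232.] 0.49 [ 0.457 -0.168  0.011]
tongs [438. 203.] 0.79 [ 0.538 -0.36   0.   ]
tray [267. 208.] 0.86 [0.555 0.177 0.   ]
nut_mid [347. 150.] 0.58 [ 0.723 -0.086  0.022]
sleeve_mid [398. 148.] 0.52 [ 0.719 -0.248  0.024]
piston_mid [238. 154.] 0.54 [0.729 0.258 0.023]
piston_mid [242. 263.] 0.54 [0.389 0.253 0.023]
piston_mid [252. 201.] 0.44 [0.576 0.217 0.023]
piston_mid [297. 265.] 0.42 [0.373 0.09  0.023]
wrench [340. 213.] 0.69 [ 0.526 -0.052  0.   ]
jar [288. 146.] 0.6 [0.755 0.101 0.   ]
spraycan [192. 178.] 0.75 [0.669 0.408 0.   ]
tape [191. 255.] 0.71 [0.424 0.411 0.   ]
tape [338. 213.] 0.43 [ 0.525 -0.045  0.   ]
oil [174. 221.] 0.92 [0.534 0.464 0.   ]
scene [ 1.36076335 -0.16921997  0.87289636] 453.46697876828324
tongs_grip [201. 207.] 0.91 [ 0.519 -0.268  0.011]
tongs_jaw [240. 188.] 0.56 [ 0.47  -0.163  0.011]
tongs [167. 221.] 0.62 [ 0.538 -0.356  0.   ]
tongs [374. 188.] 0.37 [0.541 0.194 0.   ]
tray [374. 190.] 0.59 [0.547 0.194 0.   ]
tray [286. 254.] 0.31 [ 0.708 -0.082 -0.   ]
nut_mid [287. 252.] 0.72 [ 0.718 -0.08   0.022]
sleeve_mid [219. 261.] 0.72 [ 0.713 -0.237  0.024]
sleeve_mid [377. 191.] 0.44 [0.576 0.19  0.024]
sleeve_mid [239. 187.] 0.27 [ 0.482 -0.165  0.024]
piston_mid [329. 148.] 0.7 [0.374 0.108 0.023]
piston_mid [376. 146.] 0.67 [0.394 0.245 0.023]
piston_mid [426. 230.] 0.64 [0.729 0.262 0.023]
piston_mid [387. 190.] 0.54 [0.578 0.215 0.023]
wrench [286. 198.] 0.84 [ 0.524 -0.046  0.   ]
wrench [140. 178.] 0.45 [ 0.362 -0.43  -0.   ]
jar [370. 257.] 0.97 [0.76  0.111 0.   ]
spraycan [468. 211.] 0.89 [0.675 0.406 0.   ]
tape [429. 150.] 0.96 [0.421 0.406 0.   ]
oil [471. 179.] 0.96 [0.564 0.472 0.   ]
oil [431. 154.] 0.3 [0.441 0.404 0.   ]
```

```bash
python3 - <<'E'
import cv2
a=cv2.imread("pics/top0.png")[120:300,160:460]; cv2.imwrite("pics/topc.png",cv2.resize(a,(800,480),interpolation=cv2.INTER_CUBIC))
a=cv2.imread("pics/scene0.png")[120:300,130:490]; cv2.imwrite("pics/scenec.png",cv2.resize(a,(800,400),interpolation=cv2.INTER_CUBIC))
E
```

```text
(no output)
```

View pics/topc.png

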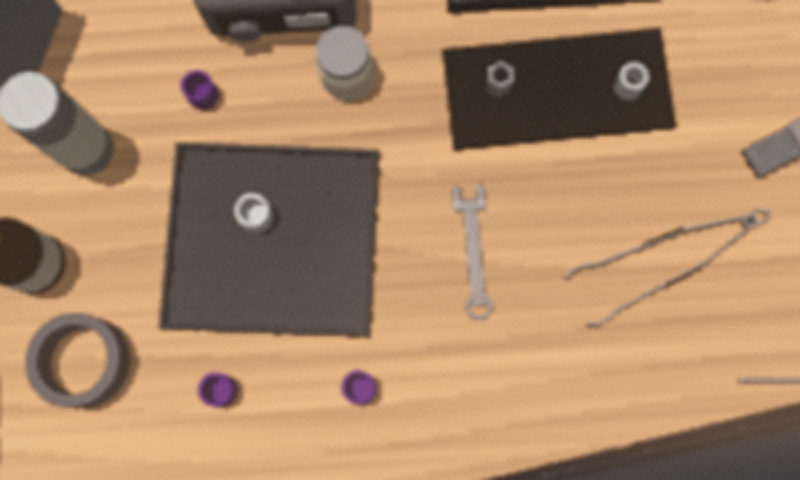

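View pics/scenec.png

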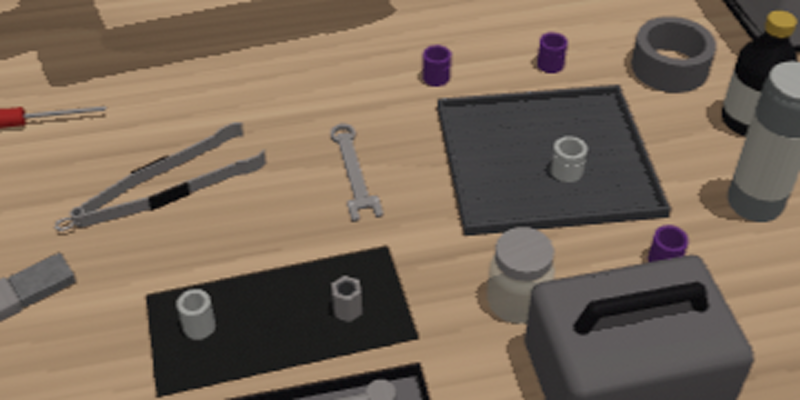

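Tray part at top px (252,201) is plain aluminium with a cup and groove, so it is the piston. The purple ones at (238,154), (242,263) and (297,265) are look-alikes. The hex nut (347,150) and the sleeve (398,148) are on the mat. I'll confirm this with an enlarged crop and check the current wrist view.

```bash
cat >> h.py <<'E'
def rows(target,yaw):
    "total shift in present tool axes (mm) and turn about tool z (rad) to tool-x heading yaw (deg)"
    s=bot.read_state(); R=np.array(s["tcp_rot"]); d=R.T@(np.array(target)-s["position"])*1000
    cur=np.arctan2(R[1,0],R[0,0]); a=np.radians(yaw)-cur; a=(a+np.pi/2)%np.pi-np.pi/2
    print("t",s["time_s"],"pos",np.round(s["position"],4),"yaw",np.degrees(cur).round(2),"shift",d.round(1),"turn z",round(-a,4),"q",np.round(s["joint_positions"],1),"tilt",R[:,2].round(4),"F",np.round(s["force"],2),"open mm",s["opening"]*87,s["grasp_force"])
E
python3 - <<'E'
from h import *
p=bot.capture("wrist"); a=cv2.resize(cv2.imread("pics/scene0.png")[165:215,345:425],(640,400),interpolation=cv2.INTER_CUBIC)
cv2.imwrite("pics/c1.png",np.vstack([cv2.resize(a,(400,250)),cv2.resize(p["image"],(400,250))]))
print("cam",-p["R"].T@p["t"],p["R"])
print(bot.read_state()["tcp_rot"])
rows([.50,-.27,.25],111)
E
```

```text
cam [ 0.33535093 -0.53375066  0.38363955] [[ 4.14943036e-01 -9.09847357e-01 -2.51375993e-04]
 [-8.67129740e-01 -3.95544963e-01  3.02704800e-01]
 [-2.75514593e-01 -1.25387273e-01 -9.53084330e-01]]
[[ 9.09890540e-01  4.14848413e-01  1.03491014e-05]
 [ 4.14848413e-01 -9.09890540e-01  5.91241281e-06]
 [ 1.18693045e-05 -1.08634019e-06 -1.00000000e+00]]
t 1.35 pos [ 0.2593 -0.5686  0.2366] yaw 24.51 shift [ 342.9 -171.9  -13.4] turn z -1.5095 q [-75.7  30.2  82.1   0.   67.7 -10.2] tilt [ 0.  0. -1.] F [ 0.67 -0.34  0.49] open mm 86.9578337625973 0.0
```

View pics/c1.png

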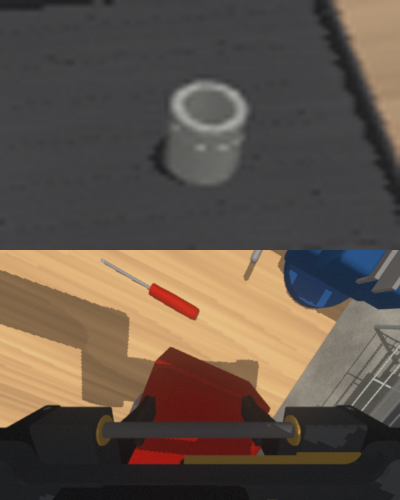

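Crop confirms it: plain grey cup with a groove round it, standing in the tray = piston. Now moving over the tongs.

Request:
play_rows:
  moves:
    - [[43, -21.5, 0, 0, 0, 0], [43, -21.5, 0, 0, 0, 0], [43, -21.5, 0, 0, 0, 0], [43, -21.5, 0, 0, 0, 0], [43, -21.5, 0, 0, 0, 0]]

```text
time_s: 1.85
position: [0.4113, -0.3802, 0.2367]
tcp_rot: [[0.91, 0.414, 0.0], [0.414, -0.91, -0.0], [0.0, 0.0, -1.0]]
force: [0.0, -0.8, -0.4]
opening: 1.002
grasp_force: 0.0
```

Request:
play_rows:
  moves:
    - [[43, -21.5, 0, 0, 0, 0], [43, -21.5, 0, 0, 0, 0], [43, -21.5, 0, 0, 0, 0], [0, 0, 0, 0, 0, -0.137], [0, 0, 0, 0, 0, -0.137]]

```text
time_s: 2.35
position: [0.5021, -0.2676, 0.2366]
tcp_rot: [[0.758, 0.653, 0.0], [0.653, -0.758, -0.0], [-0.0, 0.0, -1.0]]
force: [0.7, -0.8, -1.2]
opening: 1.001
grasp_force: 0.0
```

Request:
play_rows:
  moves:
    - [[0, 0, 0, 0, 0, -0.137], [0, 0, 0, 0, 0, -0.137], [0, 0, 0, 0, 0, -0.137], [0, 0, 0, 0, 0, -0.137], [0, 0, 0, 0, 0, -0.137]]

```text
time_s: 2.85
position: [0.501, -0.2694, 0.2366]
tcp_rot: [[0.177, 0.984, 0.0], [0.984, -0.177, -0.0], [-0.0, 0.0, -1.0]]
force: [0.0, -0.6, 1.2]
opening: 0.999
grasp_force: 0.0
```

Request:
play_rows:
  moves:
    - [[0, 0, 0, 0, 0, -0.137], [0, 0, 0, 0, 0, -0.137], [0, 0, 0, 0, 0, -0.137], [0, 0, 0, 0, 0, -0.137], [0, 0, 0, 0, 0, 0]]

```text
time_s: 3.35
position: [0.501, -0.2695, 0.2366]
tcp_rot: [[-0.356, 0.935, 0.0], [0.935, 0.356, -0.0], [-0.0, 0.0, -1.0]]
force: [-0.2, 0.1, -0.6]
opening: 0.999
grasp_force: 0.0
```

```bash
python3 - <<'E'
from h import *
p=bot.capture("wrist"); cv2.imwrite("pics/w1.png",p["image"])
P={}
for q,z in dict(tongs_grip=.011,tongs_jaw=.011,tongs=0).items():
    for r in bot.pinpoint(p,q)[:2]:
        print(q,np.round(r["centre"]),round(r["confidence"],2),np.round(atz(p,r["centre"],z),4)); P.setdefault(q,atz(p,r["centre"],z))
for q,z in dict(tongs=.011).items():
    for r in bot.silhouettes(p,q)[:1]:
        v,u=np.nonzero(r["pixels"]); print(len(u),u.min(),u.max(),v.min(),v.max())
        X=np.array([atz(p,(a,b),.02)[:2] for a,b in zip(u,v)]); m=X.mean(0); w=np.linalg.eigh(np.cov((X-m).T))[1][:,1]
        print("pca",m,np.degrees(np.arctan2(w[1],w[0]))%180); np.save("sil.npy",X)
rows([.50,-.27,.25],111)
E
```

```text
tongs [314. 241.] 0.88 [ 0.5331 -0.3663  0.    ]
1157 287 345 74 259
pca [ 0.4968458  -0.26430927] 112.76611685548164
t 3.6 pos [ 0.501  -0.2694  0.2366] yaw 110.77 shift [ -0.2  -1.1 -13.4] turn z -0.004 q [-39.5  25.9  90.3   0.   63.8 -60.3] tilt [ 1.e-04 -0.e+00 -1.e+00] F [-0.23 -0.49  0.65] open mm 87.01357312137647 0.0
```

View pics/w1.png

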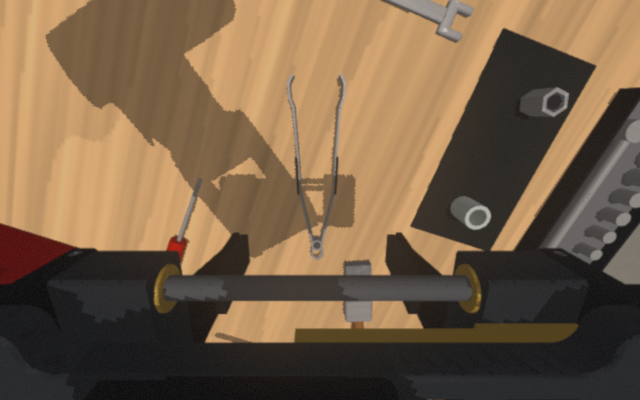

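Tongs show clearly at cols 290–342: jaw tips near row 78, pin (316,243), black sleeves near (297,175)/(337,175). Measuring more finely.

```bash
python3 - <<'E'
from h import *
p=bot.capture("wrist"); im=p["image"]
s=bot.silhouettes(p,"tongs")[0]["pixels"]
for v in range(72,262,6):
    u=np.nonzero(s[v])[0]
    if len(u): 
        h=(u.min()+u.max())/2
        L=u[u<h] if len(u)>1 else u; Rr=u[u>=h]
        print(v,L.min(),L.max(),Rr.min(),Rr.max(),[int(im[v,L].mean()),int(im[v,Rr].mean())],np.round(atz(p,((L.min()+Rr.max())/2,v),.011)[:2],4))
for uv,z in [((316,80),.011),((316.5,243),.022),((317,174),.011)]: print(uv,atz(p,uv,z).round(4))
e=cv2.resize(im[60:260,255:375],(480,800),interpolation=cv2.INTER_CUBIC)
cv2.imwrite("pics/w1c.png",cv2.resize(e,(360,600)))
E
```

```text
78 289 294 339 344 [129, 131] [ 0.4574 -0.1567]
84 287 291 341 346 [130, 129] [ 0.4598 -0.1631]
90 288 291 342 345 [129, 138] [ 0.4622 -0.1695]
96 289 291 342 344 [130, 147] [ 0.4647 -0.1759]
102 292 292 340 342 [125, 144] [ 0.4678 -0.1823]
108 293 295 339 340 [126, 144] [ 0.4697 -0.1891]
114 293 295 338 340 [135, 147] [ 0.4722 -0.1959]
120 294 296 337 340 [131, 145] [ 0.4754 -0.2024]
126 294 297 337 339 [129, 143] [ 0.4774 -0.2096]
132 295 297 336 338 [130, 133] [ 0.4801 -0.2165]
138 295 296 297 298 [135, 117] [ 0.4586 -0.2328]
144 297 297 336 337 [127, 141] [ 0.4861 -0.2305]
150 297 299 336 336 [128, 144] [ 0.4882 -0.238 ]
156 296 299 335 337 [122, 127] [ 0.491  -0.2453]
162 296 300 335 337 [97, 86] [ 0.4938 -0.2528]
168 295 300 334 337 [98, 92] [ 0.496  -0.2605]
174 296 300 333 337 [96, 94] [ 0.4995 -0.2679]
180 296 301 332 337 [76, 72] [ 0.5024 -0.2756]
186 297 301 332 337 [69, 74] [ 0.506  -0.2832]
192 298 302 332 336 [72, 70] [ 0.509  -0.2911]
198 301 303 331 333 [82, 85] [ 0.5121 -0.2992]
204 303 304 330 331 [81, 85] [ 0.5152 -0.3073]
210 304 306 328 330 [83, 84] [ 0.5183 -0.3156]
216 306 307 327 328 [81, 83] [ 0.5215 -0.3239]
222 308 309 325 327 [80, 83] [ 0.5254 -0.3322]
228 309 310 323 326 [85, 101] [ 0.5286 -0.3408]
234 322 322 323 324 [100, 132] [ 0.5393 -0.3467]
240 311 316 317 323 [110, 114] [ 0.5346 -0.3586]
246 312 316 317 322 [98, 105] [ 0.538  -0.3675]
252 312 313 321 323 [139, 133] [ 0.5422 -0.3764]
258 315 316 317 319 [135, 133] [ 0.545  -0.3859]
(316, 80) [ 0.4576 -0.159   0.011 ]
(316.5, 243) [ 0.5337 -0.3582  0.022 ]
(317, 174) [ 0.5001 -0.2677  0.011 ]
```

View pics/w1c.png

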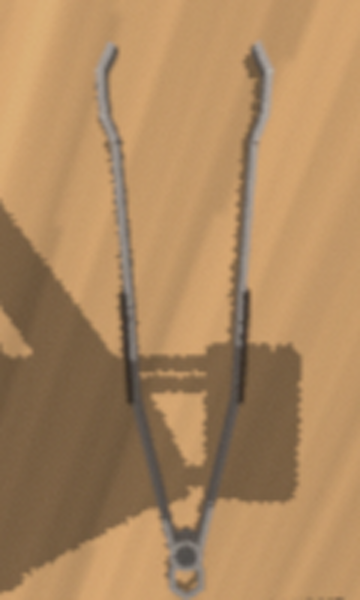

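Grip ≈ (0.499, -0.267), yaw 111°, agreeing with pin + 100 mm. Descending.

Request:
play_rows:
  moves:
    - [[3, -1, 40, 0, 0, 0], [0, 0, 40, 0, 0, 0], [0, 0, 40, 0, 0, 0], [0, 0, 40, 0, 0, 0], [0, 0, 25, 0, 0, 0]]

```text
time_s: 4.2
position: [0.4979, -0.2662, 0.0489]
tcp_rot: [[-0.355, 0.935, -0.003], [0.935, 0.355, 0.002], [0.003, -0.002, -1.0]]
force: [-0.7, -0.1, 0.1]
opening: 1.002
grasp_force: 0.0
```

Request:
play_rows:
  moves:
    - [[0, 0, 15, 0, 0, 0], [0, 0, 10, 0, 0, 0], [0, 0, 6, 0, 0, 0], [0, 0, 3, 0, 0, 0], [0, 0, 0, 0, 0, 0]]

```text
time_s: 4.7
position: [0.4993, -0.2672, 0.0179]
tcp_rot: [[-0.356, 0.935, 0.001], [0.935, 0.356, -0.0], [-0.001, 0.0, -1.0]]
force: [-0.7, 0.3, 0.5]
opening: 1.003
grasp_force: 0.0
```

Request:
play_rows:
  moves:
    - [[0, 0, 0, 0, 0, 0], [0, 0, 0, 0, 0, 0], [0, 0, 0, 0, 0, 0], [0, 0, 0, 0, 0, 0], [0, 0, 0, 0, 0, 0]]
  fingers: 0.17

```text
time_s: 5.2
position: [0.499, -0.267, 0.0177]
tcp_rot: [[-0.356, 0.934, 0.0], [0.934, 0.356, -0.0], [-0.0, 0.0, -1.0]]
force: [0.8, 0.3, -0.2]
opening: 0.638
grasp_force: 0.0
```

Request:
play_rows:
  moves:
    - [[0, 0, 0, 0, 0, 0], [0, 0, 0, 0, 0, 0], [0, 0, 0, 0, 0, 0], [0, 0, 0, 0, 0, 0]]

```text
time_s: 5.6
position: [0.4989, -0.2667, 0.0177]
tcp_rot: [[-0.356, 0.934, -0.0], [0.934, 0.356, 0.0], [0.0, -0.0, -1.0]]
force: [-0.0, 1.4, 3.0]
opening: 0.587
grasp_force: 7.0
```

Request:
play_rows:
  moves:
    - [[0, 0, -10, 0, 0, 0], [0, 0, -20, 0, 0, 0], [0, 0, -25, 0, 0, 0], [0, 0, -25, 0, 0, 0], [0, 0, -20, 0, 0, 0]]

```text
time_s: 6.1
position: [0.4991, -0.2674, 0.1192]
tcp_rot: [[-0.356, 0.934, 0.001], [0.934, 0.356, -0.001], [-0.001, 0.0, -1.0]]
force: [-0.5, 0.9, -0.8]
opening: 0.584
grasp_force: 5.7
```

Request:
play_rows:
  moves:
    - [[0, 0, -20, 0, 0, 0], [0, 0, -10, 0, 0, 0], [0, 0, 0, 0, 0, 0]]

```text
time_s: 6.4
position: [0.4997, -0.2677, 0.1491]
tcp_rot: [[-0.356, 0.934, 0.003], [0.934, 0.356, -0.002], [-0.003, 0.002, -1.0]]
force: [0.2, -0.2, -1.0]
opening: 0.589
grasp_force: 5.7
```

```bash
python3 - <<'E'
from h import *
p=bot.capture("wrist"); q=bot.capture("scene")
e=cv2.resize(q["image"][100:260,130:386],(400,250),interpolation=cv2.INTER_CUBIC)
cv2.imwrite("pics/l1.png",np.vstack([cv2.resize(p["image"],(400,250),interpolation=cv2.INTER_AREA),e]))
for c in("top","scene"):
    p=bot.capture(c)
    for r in bot.pinpoint(p,"piston_mid")[:4]: print(c,np.round(r["centre"],1),round(r["confidence"],2),np.round(atz(p,r["centre"],.023),4))
    for r in bot.silhouettes(p,"piston_mid")[:4]:
        v,u=np.nonzero(r["pixels"]); print("  sil",u.min(),u.max(),v.min(),v.max(),atz(p,((u.min()+u.max())/2,v.min()/2+v.max()/2),.023).round(4))
rows([.577,.05,.15],90)
E
```

```text
top [290.  144.1] 0.66 [0.7526 0.0935 0.023 ]
top [236.  155.1] 0.58 [0.7267 0.2648 0.023 ]
top [240.5 265.3] 0.52 [0.383  0.2571 0.023 ]
top [255.7 200.2] 0.48 [0.5776 0.2068 0.023 ]
  sil 248 261 193 206 [0.58   0.2105 0.023 ]
  sil 227 241 146 160 [0.734 0.271 0.023]
  sil 234 248 259 272 [0.3823 0.2556 0.023 ]
scene [384.5 190. ] 0.83 [0.5753 0.2099 0.023 ]
scene [375.7 143.9] 0.72 [0.3869 0.2484 0.023 ]
scene [428.6 230.2] 0.66 [0.7305 0.2689 0.023 ]
scene [327.1 149.4] 0.56 [0.3801 0.1022 0.023 ]
  sil 379 394 181 201 [0.58   0.2138 0.023 ]
  sil 320 333 140 158 [0.378  0.1009 0.023 ]
  sil 372 384 136 152 [0.3888 0.2548 0.023 ]
  sil 422 439 221 237 [0.7279 0.2749 0.023 ]
t 6.8 pos [ 0.4986 -0.2667  0.1467] yaw 110.85 shift [268.1 186.   -3.1] turn z 0.364 q [-39.5  32.6  95.5  -0.   52.  -60.3] tilt [-0.0013  0.001  -1.    ] F [ 0.09  0.12 -0.13] open mm 51.018985468664646 5.708370432257652
```

View pics/l1.png

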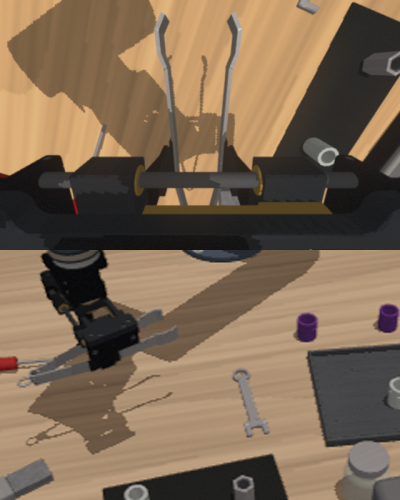

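Tongs held level, with the jaws ahead of the gripper. Piston ≈ (0.578, 0.211). Moving to a standoff short of it at height.

Request:
play_rows:
  moves:
    - [[8, 6, 0, 0, 0, 0], [20, 14, 0, 0, 0, 0], [26, 18, 0, 0, 0, 0], [26, 18, 0, 0, 0, 0], [26, 18, 0, 0, 0, 0]]

```text
time_s: 7.3
position: [0.5304, -0.1398, 0.1474]
tcp_rot: [[-0.356, 0.935, -0.0], [0.935, 0.356, 0.001], [0.001, -0.0, -1.0]]
force: [0.2, -0.8, -1.1]
opening: 0.586
grasp_force: 5.7
```

Request:
play_rows:
  moves:
    - [[26, 18, 0, 0, 0, 0], [26, 18, 0, 0, 0, 0], [26, 18, 0, 0, 0, 0], [26, 18, 0, 0, 0, 0], [26, 18, 0, 0, 0, 0]]

```text
time_s: 7.8
position: [0.568, 0.014, 0.1474]
tcp_rot: [[-0.356, 0.934, -0.001], [0.934, 0.356, 0.0], [0.001, -0.0, -1.0]]
force: [1.0, 0.9, -1.4]
opening: 0.581
grasp_force: 5.7
```

Request:
play_rows:
  moves:
    - [[22, 15, 0, 0, 0, 0], [10, 7, 0, 0, 0, 0.05], [0, 0, 0, 0, 0, 0.1], [0, 0, 0, 0, 0, 0.1], [0, 0, 0, 0, 0, 0.08]]

```text
time_s: 8.3
position: [0.5769, 0.0508, 0.1473]
tcp_rot: [[-0.031, 1.0, -0.001], [1.0, 0.031, 0.0], [0.0, -0.001, -1.0]]
force: [0.3, -0.4, -1.3]
opening: 0.586
grasp_force: 5.7
```

Request:
play_rows:
  moves:
    - [[0, 0, 0, 0, 0, 0.034], [0, 0, 0, 0, 0, 0], [0, 0, 0, 0, 0, 0]]

```text
time_s: 8.6
position: [0.5771, 0.0502, 0.1474]
tcp_rot: [[-0.001, 1.0, -0.0], [1.0, 0.001, 0.0], [0.0, -0.0, -1.0]]
force: [-0.2, -0.4, -1.4]
opening: 0.587
grasp_force: 5.7
```

```bash
python3 - <<'E'
from h import *
rows([.578,.05,.15],90)
z=bot.read_state()["position"][2]-.006
for c in("wrist","top","scene"):
    p=bot.capture(c)
    if c=="wrist": cv2.imwrite("pics/w2.png",p["image"])
    for q,zz in(("piston_mid",.023),("tongs_jaw",z),("tongs_grip",z)):
        for r in bot.pinpoint(p,q)[:4]: print(c,q,np.round(r["centre"],1),round(r["confidence"],2),np.round(atz(p,r["centre"],zz),4))
E
```

```text
t 8.6 pos [0.5771 0.0502 0.1474] yaw 90.06 shift [-0.2  0.9 -2.6] turn z 0.0011 q [-6.1 33.4 93.5  0.  53.2 -6.2] tilt [-4.e-04  2.e-04 -1.e+00] F [-0.22 -0.39 -1.36] open mm 51.07472864730888 5.708448439836502
wrist piston_mid [319.6  15.7] 0.93 [0.5789 0.2089 0.023 ]
wrist piston_mid [106.7 147.5] 0.89 [0.3769 0.0997 0.023 ]
top piston_mid [253.9 201. ] 0.61 [0.5754 0.2124 0.023 ]
top piston_mid [233.9 156.9] 0.43 [0.7212 0.2715 0.023 ]
scene piston_mid [387.  188.3] 0.84 [0.5707 0.2185 0.023 ]
scene piston_mid [429.7 231.1] 0.56 [0.7337 0.2703 0.023 ]
scene piston_mid [377.9 144.4] 0.48 [0.3905 0.254  0.023 ]
scene tongs_jaw [370.8 159.3] 0.58 [0.5765 0.1596 0.1414]
scene tongs_jaw [139.9 177.7] 0.17 [ 0.5211 -0.3882  0.1414]
```

View pics/w2.png

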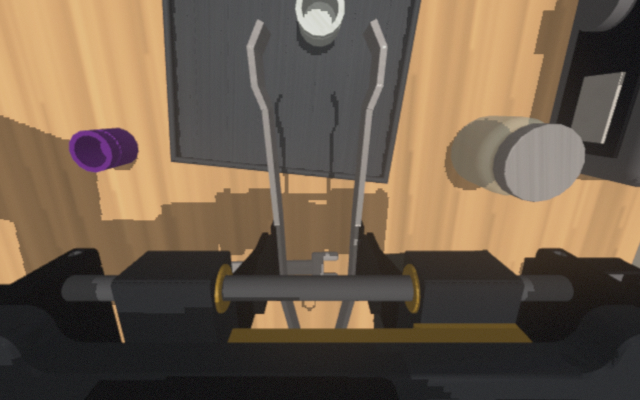

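Tongs straight and symmetric about col 318; the piston top at (320,15) is centred between the jaws. Advancing above it.

Request:
play_rows:
  moves:
    - [[8, 1, 0, 0, 0, 0], [18, 0, 0, 0, 0, 0], [18, 0, 0, 0, 0, 0], [11, 0, 0, 0, 0, 0], [0, 0, 0, 0, 0, 0]]

```text
time_s: 9.7
position: [0.5781, 0.1063, 0.1475]
tcp_rot: [[-0.002, 1.0, -0.0], [1.0, 0.002, 0.0], [0.0, -0.0, -1.0]]
force: [0.4, 0.4, -2.2]
opening: 0.588
grasp_force: 5.7
```

Request:
play_rows:
  moves:
    - [[0, 0, 10, 0, 0, 0], [0, 0, 20, 0, 0, 0], [0, 0, 15, 0, 0, 0], [0, 0, 5, 0, 0, 0], [0, 0, 0, 0, 0, 0]]

```text
time_s: 10.2
position: [0.5777, 0.104, 0.0963]
tcp_rot: [[0.001, 1.0, -0.002], [1.0, -0.001, -0.0], [-0.0, -0.002, -1.0]]
force: [0.9, 0.7, -0.7]
opening: 0.584
grasp_force: 5.7
```

```bash
python3 - <<'E'
from h import *
rows([.578,.106,.039],90)
s=bot.read_state()["position"]; z=s[2]-.0067
p=bot.capture("wrist")
for r in bot.pinpoint(p,"piston_mid")[:2]: print(np.round(r["centre"],1),round(r["confidence"],2),np.round(atz(p,r["centre"],.023),4))
def pj(X):
    c=p["R"]@np.array(X)+p["t"]; return np.round([c[0]/c[2]*p["fx"]+p["cx"],c[1]/c[2]*p["fy"]+p["cy"]],0)
im=p["image"].copy()
for X,c in(([s[0],s[1]+.105,z+.011],(0,0,255)),([s[0],s[1]+.123,z+.011],(0,255,0)),([.578,.211,.043],(255,0,0))):
    u=pj(X); print(u); cv2.circle(im,tuple(int(i) for i in u),4,c,-1)
q=bot.capture("scene"); e=cv2.resize(q["image"][120:245,300:500],(640,400),interpolation=cv2.INTER_CUBIC)
cv2.imwrite("pics/w3.png",cv2.resize(np.vstack([im[:250],e]),None,fx=.9,fy=.9))
E
```

```text
t 10.2 pos [0.5777 0.104  0.0963] yaw 89.95 shift [ 2.   0.4 57.3] turn z -0.0008 q [-0.7 38.3 94.  -0.  47.8 -0.6] tilt [-2.5e-03 -2.0e-04 -1.0e+00] F [ 0.9   0.65 -0.66] open mm 50.765273228583986 5.708424746990204
[321.6  78.2] 0.74 [0.5808 0.2095 0.023 ]
[ 75.2 218.9] 0.73 [0.3751 0.1011 0.023 ]
[317.  61.]
[317.  16.]
[318.  72.]
```

View pics/w3.png

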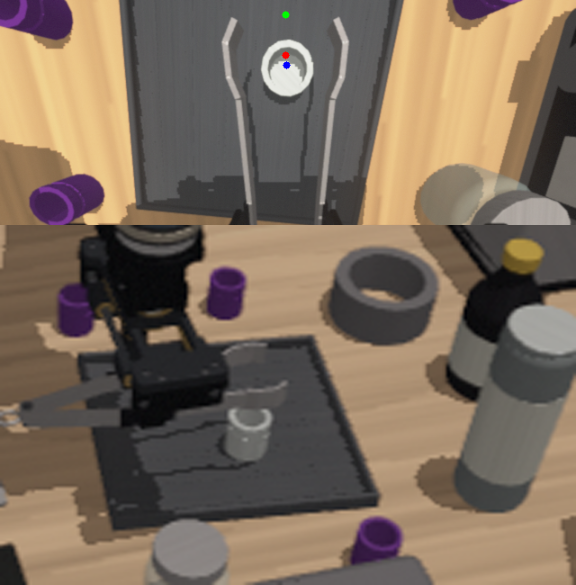

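The predicted tips match the seen jaw tips, and the piston (319,75) sits midway between the jaws. Descending and closing.

Request:
play_rows:
  moves:
    - [[1, 1, 10, 0, 0, 0], [0, 0, 18, 0, 0, 0], [0, 0, 16, 0, 0, 0], [0, 0, 9, 0, 0, 0], [0, 0, 4, 0, 0, 0]]

```text
time_s: 10.85
position: [0.5789, 0.1057, 0.0396]
tcp_rot: [[-0.0, 1.0, -0.001], [1.0, 0.0, 0.0], [0.0, -0.001, -1.0]]
force: [-0.3, -0.5, -1.0]
opening: 0.587
grasp_force: 5.7
```

Request:
play_rows:
  moves:
    - [[0, 0, 0, 0, 0, 0], [0, 0, 0, 0, 0, 0], [0, 0, 0, 0, 0, 0], [0, 0, 0, 0, 0, 0], [0, 0, 0, 0, 0, 0]]
  fingers: 0.04

```text
time_s: 11.35
position: [0.5796, 0.1057, 0.041]
tcp_rot: [[-0.0, 1.0, 0.001], [1.0, 0.0, 0.0], [0.0, 0.001, -1.0]]
force: [0.0, 0.2, -1.1]
opening: 0.521
grasp_force: 6.6
```

Request:
play_rows:
  moves:
    - [[0, 0, 0, 0, 0, 0], [0, 0, 0, 0, 0, 0], [0, 0, 0, 0, 0, 0], [0, 0, 0, 0, 0, 0], [0, 0, 0, 0, 0, 0]]
  fingers: -0.3

```text
time_s: 11.85
position: [0.5794, 0.1057, 0.0406]
tcp_rot: [[-0.0, 1.0, 0.0], [1.0, 0.0, 0.0], [0.0, 0.0, -1.0]]
force: [0.4, 0.2, -0.7]
opening: 0.476
grasp_force: 30.0
```

41.4 mm over the sleeves at 30 N means the piston is held. Lifting.

Request:
play_rows:
  moves:
    - [[0, 0, -6, 0, 0, 0], [0, 0, -14, 0, 0, 0], [0, 0, -20, 0, 0, 0], [0, 0, -20, 0, 0, 0], [0, 0, -20, 0, 0, 0]]

```text
time_s: 12.35
position: [0.5794, 0.1057, 0.1223]
tcp_rot: [[-0.0, 1.0, 0.001], [1.0, 0.0, -0.0], [-0.0, 0.001, -1.0]]
force: [-0.9, 0.0, -1.1]
opening: 0.472
grasp_force: 30.0
```

Request:
play_rows:
  moves:
    - [[0, 0, -14, 0, 0, 0], [0, 0, -6, 0, 0, 0], [0, 0, 0, 0, 0, 0], [0, 0, 0, 0, 0, 0], [0, 0, 0, 0, 0, 0]]

```text
time_s: 12.85
position: [0.5786, 0.1056, 0.1395]
tcp_rot: [[0.0, 1.0, -0.002], [1.0, -0.0, -0.0], [-0.0, -0.002, -1.0]]
force: [-0.1, -0.5, -2.3]
opening: 0.472
grasp_force: 30.0
```

```bash
python3 - <<'E'
from h import *
rows([.578,.106,.14],90)
p=bot.capture("wrist");q=bot.capture("scene"); e=cv2.resize(q["image"][100:300,160:480],(640,400),interpolation=cv2.INTER_CUBIC)
cv2.imwrite("pics/w4.png",cv2.resize(np.vstack([p["image"][:250],e]),None,fx=.9,fy=.9))
E
```

```text
t 12.85 pos [0.5786 0.1056 0.1395] yaw 90.0 shift [ 0.4 -0.6 -0.5] turn z -0.0 q [-0.5 34.6 92.4 -0.  53.1 -0.5] tilt [-0.0023 -0.     -1.    ] F [-0.05 -0.48 -2.27] open mm 41.10299966669124 29.98823493719101
```

View pics/w4.png

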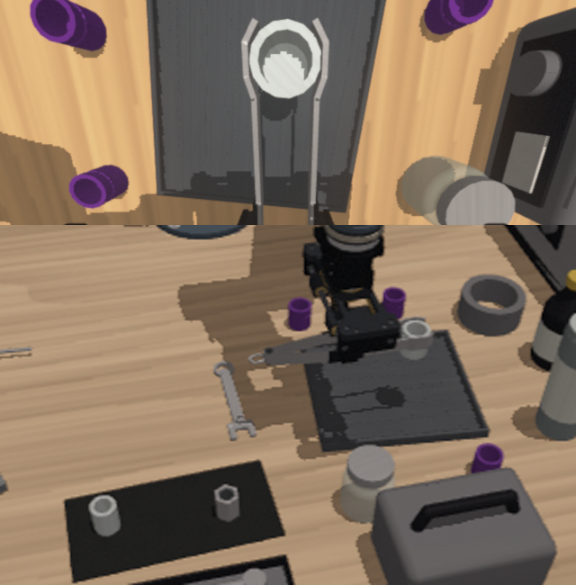

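The piston is held in the jaws, lifted above the tray; the nut and sleeve stand on the mat as before. Handing in.

```bash
python3 -c "
from rig import bot
print(bot.hand_in())"
```

```text
the job is handed in; nothing more can be done
None
```

I picked up the piston (the part still in the tray) with the spring tongs and handed the job in holding it still about 10 cm up over the tray; no verdict came back, but the last picture showed the nut and sleeve still standing on the mat.

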